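Fetch the kitchen timer from behind the jars

ROBOT

A 6-joint arm with a two-finger parallel gripper is mounted at the origin on a cart in front of the work surface, level with it; the furniture and walls round the work are solid. World frame = base frame: x ahead of the robot, y to its left, z up, the work surface at z = 0. Lengths are in mm, angles in degrees, forces in N, time in s.
With the tool pointing down it reaches from about 350 to 850 mm from the base axis. Payload 8.1 kg.
Tool frame: the origin (TCP) lies midway between the tips of the shut fingers; the grasp point (between the pads) lies grip_depth behind it (grip_depth is the distance from the TCP to the grasp point, in mm); z points along the fingers, y is the line along which they close (so a half turn about z gives the same grasp; the last joint's range is limited). The gripper opens to 85 mm and grips with 20 to 120 N. Pads are 22 mm wide; open, the fingers measure 114 mm over their backs; the gripper's body (76 mm by 85 mm) begins 54 mm behind the grasp point. The pads swing forward as they close: fully open they stand 13 mm farther back than shut.
Start: joints at [-68.09, 7.471, 85.268, -0, 87.261, -4.893], TCP at [270.574, -535.533, 231.292] pointing down, gripper open.
Joint ranges: [-169.43, 169.43], [-51.17, 129.36], [1.28, 143.12], [-76.62, 256.62], [0, 156.53], [-152.29, 152.29]. Speed limits (degrees/s): [136.94, 136.94, 159.86, 180, 180, 180].

INTERFACE

Orientations are given as [roll, pitch, yaw] about the fixed x, y, z axes, in that order (R = Rz(yaw) Ry(pitch) Rx(roll)).
In Python, from bench import sense, snapshot, hand_in, grip_depth gives the robot as it stands. The module is installed in compiled form; this text tells all that it offers.
- The arm moves only by the tool apply_moves, never from a script. Its argument "series" is text: rows parted by semicolons, each of 5 numbers parted by spaces: the shift along the tool's x, y, z each as a share of 0.3 m, from -1 to 1, then the turn about the tool's z as a share of 2 rad, from -1 to 1, then the gripper's target within -1 to 1 (shut at 1, half-way at 0, fully open at -1). In form: tx ty tz twist gripper; .... A call has 1 to 5 rows; each row shifts and turns the commanded pose from where the row before left it, along the tool's axes as they then stand; what a row does not reach is not made up. A row lasts 1/12 s, in which the tool goes at most 41.7 mm and 7.16 degrees, less where a joint would pass 70% of its speed; a pose out of reach is approached as far as the arm can. A call with a number of a shift or a turn outside -1 to 1 is refused whole. A call with a gripper value outside its range is refused whole. The fingers move at their own pace and stop on an object; "squeeze" is the grip in N (left out, the last holds). Time passes only in rows, so rows that do not move let the fingers close. It gives the time, the measured TCP pose, the force, the opening and the grip force at its end, in the units of the state.
- sense(): the state, without advancing time (a new reading comes with each control period).
- snapshot(name): name is "side" or "top"; returns a dict with "frame" (400x640x3 uint8, blue, green, red), "depth" (400x640 float32, mm along the optical axis (not along the pixel's ray), 0 where there is no reading), "intrinsics" (3x3 intrinsics, pixels), "dist" ([k1, k2, p1, p2, k3] as OpenCV has them; the pictures are not rectified), "extrinsics" (4x4, takes a point from camera to world coordinates). Camera axes: x right, y down, z forward; pixel columns grow to the right and rows downward; lengths in mm; the calibration is good to about 2 mm. A picture is of the moment at which its call begins.
- hand_in(): hands the job in; it is judged then, once.
The state is a dict: "time": time; "joint_pos": joint angles; "qd": joint speeds; "joint_efforts": joint torques, N m; "tool_pos": TCP position; "tcp_rot": TCP orientation; "ft_force": force on the tool from outside, world axes, zero at the start; "wrist_torque": the same for the moment, N m; "finger_gap": finger opening in mm; "grip_force": force on a finger pad.
Only numpy, scipy, OpenCV 4.12 (cv2) and the standard library are available. Lean on these libraries where they do the work, as an engineer would, in place of code of your own. Each camera call takes 0.05 s, during which the arm holds its last target. There are 200 camera calls.

TASK

The red kitchen timer stands at the back of the narrow wooden rack, behind two jars. First stand both jars upright on the low wooden tray, then take the timer out and stand it in the middle of the round cork coaster, and only after that put both jars back upright in the rack, each exactly where it stood at the start. Handle the jars without tipping them over and leave the other things on the worktop alone.

Things in the scene. Friction and masses are not known exactly. Their poses are not given: they have to be found in the camera images.
- rack: Fixed narrow wooden rack, 84 mm wide (y), x from -101 to +111 mm. Side walls 48 mm high, 6 thick, lane 72 wide; floor 6 mm thick; front (-x) open, back (+x) lip 13 mm high. Origin on the worktop under the lane's middle line; +x points away from the robot, yaw under 0.3. Timer starts near x=75, jars near 4 and -67 mm, either order. No finger room beside the timer: grip it front and back.
- tray: Fixed low wooden tray, empty, 190 mm long (x), 120 mm wide (y), rim 18 mm high and 5 mm thick, floor 5 mm above the worktop. Origin: centre of its underside, on the worktop. It and the rack stand to the left and right of the coaster, either way round. yaw under 0.3 rad.
- coaster: Fixed round cork coaster, 86 mm in diameter, 6 mm thick. Origin: centre of its underside, on the worktop. Note: wall cabinets hang 620 mm above the worktop from 590 mm ahead of the robot's base axis onward, so carry things low (120 mm clear of the worktop is enough).
- timer: Loose wind-up kitchen timer, squat with a red domed upper half and a pale foot, 62 mm in diameter, 57 mm high, upright at the start; it does not turn open. Origin: centre of its underside, z axis up. About 0.12 kg.
- honey: Loose squat wide glass jar with a pale amber filling and a flat red lid, 58 x 62 mm across, 86 mm high, closed. Origin: centre of its underside, z axis up. Standing in the rack its upper 44 mm are above the side walls. About 0.36 kg.
- spice: Loose slim spice jar with a green cap, the one in the rack, 46 mm in diameter, 106 mm high, closed. Origin: centre of its underside, z axis up. In the rack its upper 64 mm are above the side walls. About 0.11 kg. (Similar jars along the back wall are no part of the job.)
- tin_a: Loose printed food tin behind the work, 75 mm in diameter, 110 mm high. To be left alone. Origin: centre of its underside.
- glass_a: Loose clear drinking glass behind the work, 81 mm in diameter, 92 mm high. To be left alone. Origin: centre of its underside.
- lemon_b: Loose lemon behind the work, 72 x 57 x 58 mm. To be left alone. Origin: centre of its underside.
There are look-alikes about, which are no part of the job. What is shaped like the timer but blue is not meant.

How it is judged (in metres and radians):
On the way, in this order (a step that is already met when the one before it is completed fails the run):
1. both jars stand upright on the tray, released, the timer still in its place in the rack (angle between each of honey, spice's own z axis and vertical below 0.1 rad and linear speed of each of honey, spice below 0.02 m/s and angular speed of each of honey, spice below 0.2 rad/s and contact force between the fingers and honey below 0.2 N and x of honey in the frame of tray between -0.09 and 0.09 m and y of honey in the frame of tray between -0.055 and 0.055 m and z of honey in the frame of tray between 0 and 0.012 m and contact force between the fingers and spice below 0.2 N and x of spice in the frame of tray between -0.09 and 0.09 m and y of spice in the frame of tray between -0.055 and 0.055 m and z of spice in the frame of tray between 0 and 0.012 m and distance of timer from where it was at the start of the episode below 0.02 m), for 0.2 s.
2. the timer stands in the middle of the coaster, released, while both jars are still on the tray (angle between each of honey, spice, timer's own z axis and vertical below 0.1 rad and linear speed of each of honey, spice, timer below 0.02 m/s and angular speed of each of honey, spice, timer below 0.2 rad/s and contact force between the fingers and honey below 0.2 N and x of honey in the frame of tray between -0.09 and 0.09 m and y of honey in the frame of tray between -0.055 and 0.055 m and z of honey in the frame of tray between 0 and 0.012 m and contact force between the fingers and spice below 0.2 N and x of spice in the frame of tray between -0.09 and 0.09 m and y of spice in the frame of tray between -0.055 and 0.055 m and z of spice in the frame of tray between 0 and 0.012 m and contact force between the fingers and timer below 0.2 N and horizontal distance between timer and coaster below 0.015 m and z of timer in the frame of coaster between 0.001 and 0.012 m), for 0.2 s.
At the end, for the whole second after the job is handed in: The timer stands upright on the coaster, its centre within 15 mm of the coaster's centre; each jar stands upright on the rack's floor within 15 mm of where it stood at the start; all is released and at rest (angle between each of timer, honey, spice's own z axis and vertical below 0.1 rad and linear speed of each of timer, honey, spice below 0.02 m/s and angular speed of each of timer, honey, spice below 0.2 rad/s and contact force between the fingers and timer below 0.2 N and horizontal distance between timer and coaster below 0.015 m and z of timer in the frame of coaster between 0.001 and 0.012 m and contact force between the fingers and honey below 0.2 N and distance of each of honey, spice from where it was at the start of the episode below 0.015 m and contact force between the fingers and spice below 0.2 N); the robot touches nothing.
It fails at once if a jar or the timer is tipped over (more than 45 degrees) (angle between any of honey, spice, timer's own z axis and vertical above 0.785 rad).
It fails at once if the tin, the glass or the lemon is moved by more than 20 mm (distance of any of tin_a, glass_a, lemon_b from where it was at the start of the episode above 0.02 m).
It also fails if it takes over 112 s, if anything falls off the work surface, if the arm or the gripper's body presses on something with over 40 N, if the wrist force passes 120 N, or if a joint passes its speed limit or range.

## Working session

There is one attempt and no reset: what is moved stays moved. The work goes in short steps, Python scripts to look and compute and a tool call to move; the robot and the scene stay as the last step left them, time stands still between calls to the robot, and variables do not carry over. Pictures are saved under pics/ and viewed, at most 14 in all, crops included, and the job is handed in when it is done.

Besides the shell and the picture viewer there is one more tool, called as name(argument=value, ...) on one line, values as JSON. apply_moves: Moves the arm, as the interface text tells. Its arguments: {"type":"object","properties":{"series":{"type":"string"},"squeeze":{"type":"number"}},"required":["series"]}

```bash
mkdir -p pics; python3 - <<'E'
from bench import sense,snapshot,grip_depth
import cv2,numpy as np
print(grip_depth, sense())
for n in("side","top"):
    s=snapshot(n); cv2.imwrite(f"pics/{n}0.png",s["frame"]); np.savez(f"pics/{n}0.npz",**s)
    print(n,s["intrinsics"],s["dist"],s["extrinsics"])
E
```

```text
18.700000000000003 {'time': 0.0, 'joint_pos': array([-6.80906760e+01,  7.51322253e+00,  8.53331220e+01,  2.19249412e-05,
        8.72624550e+01, -4.89132590e+00]), 'qd': array([ 0.00875374,  0.0042764 , -0.03299901,  0.04332936, -0.00114204,
       -0.09027191]), 'joint_efforts': array([ 1.94902168e-03, -5.69389987e+01, -5.00555706e+01,  9.91979687e-05,
        1.42883405e-02, -3.12701775e-05]), 'tool_pos': array([ 270.35089733, -534.98812837,  230.22727879]), 'tcp_rot': array([-1.79891598e+02, -9.29872843e-03,  2.68006400e+01]), 'ft_force': array([ 0.42310856, -0.00903221,  0.35497581]), 'wrist_torque': array([ 0.00550478,  0.03123841, -0.00125202]), 'grip_force': 0.0, 'finger_gap': 85.46686159593943}
side [[401.83957928   0.         320.75454142]
 [  0.         401.83957928 204.57300174]
 [  0.           0.           1.        ]] [0.00581348 0.         0.         0.         0.        ] [[ 9.89471899e-01 -6.70812648e-02  1.28239873e-01  4.91547751e+02]
 [-1.43755346e-01 -5.57961986e-01  8.17320514e-01 -8.07262008e+02]
 [ 1.67260805e-02 -8.27150849e-01 -5.61730996e-01  5.18422938e+02]
 [ 0.00000000e+00  0.00000000e+00  0.00000000e+00  1.00000000e+00]]
top [[470.45428093   0.         315.06439285]
 [  0.         470.45428093 197.27042777]
 [  0.           0.           1.        ]] [-0.00015391  0.          0.          0.          0.        ] [[ 1.79994390e-01 -9.60278306e-01  2.13231318e-01  3.74278631e+02]
 [-9.83649010e-01 -1.77045222e-01  3.30093054e-02 -1.24029444e+02]
 [ 6.05346632e-03 -2.15686265e-01 -9.76443952e-01  1.04835021e+03]
 [ 0.00000000e+00  0.00000000e+00  0.00000000e+00  1.00000000e+00]]
```

View pics/top0.png

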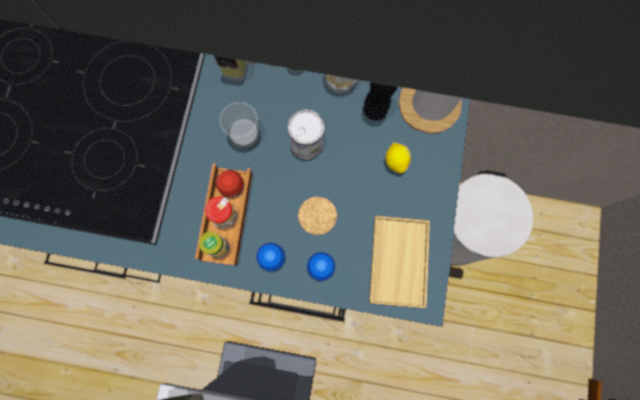

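View pics/side0.png

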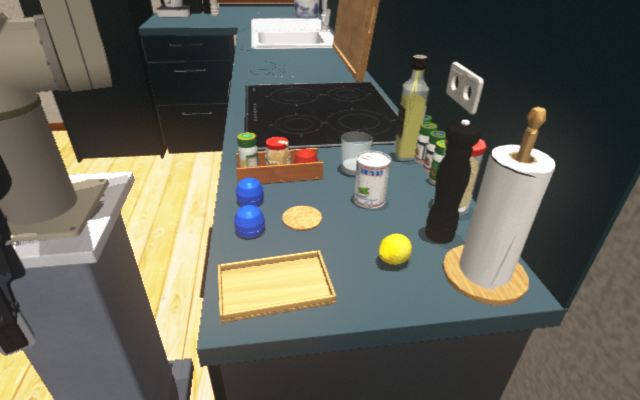

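The top view shows the rack at about (225,215) with the spice cap at (212,243), the honey lid at (220,210) and the timer at (230,183). The coaster is at (318,215) and the tray at (400,262). Blue decoys stand at (270,256) and (320,265). The side view agrees.

```bash
cat > h.py <<'E'
import cv2,numpy as np
def plane(s,px,z):
    p=cv2.undistortPoints(np.array(px,float).reshape(-1,1,2),s["intrinsics"],s["dist"]).reshape(-1,2)
    T=s["extrinsics"]; d=np.c_[p,np.ones(len(p))]@T[:3,:3].T; o=T[:3,3]
    return o+d*((z-o[2])/d[:,2])[:,None]
def mask(s,lo,hi,roi):
    h=cv2.cvtColor(s["frame"],cv2.COLOR_BGR2HSV); m=cv2.inRange(h,np.array(lo),np.array(hi))
    r=np.zeros_like(m); x0,y0,x1,y1=roi; r[y0:y1,x0:x1]=m[y0:y1,x0:x1]; return r
def big(m):
    return max(cv2.findContours(m,cv2.RETR_EXTERNAL,cv2.CHAIN_APPROX_NONE)[0],key=cv2.contourArea)
E
python3 - <<'E'
from h import *
t=dict(np.load("pics/top0.npz")); s=dict(np.load("pics/side0.npz"))
h=cv2.cvtColor(t["frame"],cv2.COLOR_BGR2HSV)
for n,p in dict(coast=(318,215),tray=(400,262),trayrim=(375,260),timer=(230,180),honey=(218,213),spice=(208,243),rackwall=(246,210),floor=(222,258),table=(290,220)).items(): print(n,h[p[1],p[0]], t["depth"][p[1],p[0]])
a=cv2.resize(t["frame"][150:280,185:265],None,fx=4,fy=4,interpolation=cv2.INTER_CUBIC)
b=cv2.resize(s["frame"][120:190,220:340],None,fx=4,fy=4,interpolation=cv2.INTER_CUBIC)
c=np.zeros((520,800,3),np.uint8); c[:520,:320]=a; c[:280,320:800]=b; cv2.imwrite("pics/crop1.png",c)
E
```

```text
coast [ 18 109 220] 1055.4698
tray [ 20 100 221] 1039.0507
trayrim [ 21 103 212] 1027.3641
timer [  3 193 215] 1015.0753
honey [  1 190 220] 970.8425
spice [ 65 102 178] 937.9113
rackwall [135   7  70] 1052.7113
floor [ 12 121 129] 1030.9838
table [ 99  77 126] 1062.2617
```

View pics/crop1.png

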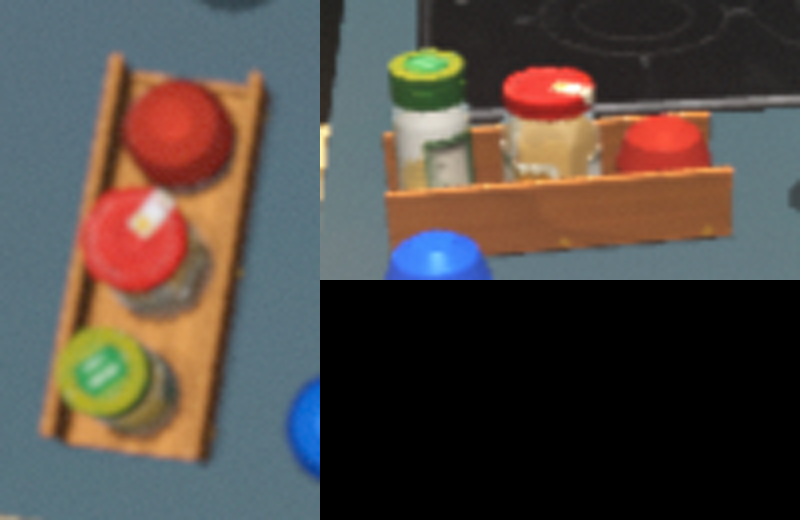

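The crop shows the lid, cap and dome with clear outlines. Next I measure the positions with colour masks and plane casts, with the depth image as a check.

```bash
cat >> h.py <<'E'
def cloud(s):
    v,u=np.mgrid[:400,:640]; z=s["depth"].ravel().astype(float)
    p=cv2.undistortPoints(np.c_[u.ravel(),v.ravel()].astype(float).reshape(-1,1,2),s["intrinsics"],s["dist"]).reshape(-1,2)
    w=np.c_[p*z[:,None],z]@s["extrinsics"][:3,:3].T+s["extrinsics"][:3,3]; w[z==0]=np.nan
    return w.reshape(400,640,3)
def disc(s,m,z):
    hull=cv2.convexHull(big(m)); P=plane(s,hull,z)[:,:2].astype(np.float32)
    (c,r)=cv2.minEnclosingCircle(P); return np.round([*c,2*r],1),np.round(cv2.minAreaRect(P)[0],1)
E
python3 - <<'E'
from h import *
t=dict(np.load("pics/top0.npz")); s=dict(np.load("pics/side0.npz"))
def red(S,roi): return mask(S,(0,140,60),(9,255,255),roi)|mask(S,(172,140,60),(180,255,255),roi)
print("honey",disc(t,red(t,(200,196,235,226)),92),disc(s,red(s,(262,134,294,152)),92))
print("spice",disc(t,mask(t,(24,70,60),(85,255,255),(195,228,228,256)),112))
print("timer",disc(t,red(t,(212,168,245,197)),30))
print("coaster",disc(t,mask(t,(8,60,120),(30,255,255),(290,190,345,240)),6),disc(s,mask(s,(5,60,100),(30,255,255),(275,200,330,235)),6))
W=cloud(t)
for n,roi,zl in(("honey",(200,190,245,232),82),("spice",(195,225,235,258),102),("timer",(210,165,248,200),50)):
    x0,y0,x1,y1=roi; P=W[y0:y1,x0:x1].reshape(-1,3); P=P[P[:,2]>zl]
    r=cv2.minAreaRect(P[:,:2].astype(np.float32)); print(n,"cloud",len(P),np.median(P,0).round(1),P.mean(0).round(1),r)
m=mask(t,(10,50,90),(30,255,255),(350,200,450,325))
P=plane(t,big(m),18)[:,:2].astype(np.float32); print("tray",cv2.minAreaRect(P))
m=mask(t,(4,70,50),(22,255,255),(190,155,255,272))|red(t,(190,155,255,272))
# rack: walls' top by depth
x0,y0,x1,y1=190,155,258,272; H=W[y0:y1,x0:x1]; hs=m[y0:y1,x0:x1]>0
Q=H[hs&(H[...,2]>38)&(H[...,2]<54)][:,:2].astype(np.float32); print("rackwalls",len(Q),cv2.minAreaRect(Q))
c=big(m); print("rack contour z48",cv2.minAreaRect(plane(t,c,48)[:,:2].astype(np.float32)))
for n,p in dict(table=(290,220),coast=(318,215),tray=(400,262)).items(): print(n,W[p[1],p[0]])
for n,p in dict(blue1=(270,256),blue2=(320,265)).items(): print(n,plane(t,[p],50))
E
```

```text
honey (array([522.3, 102.2,  60.3]), array([521.5, 101. ])) (array([522.6,  93.1,  79.1]), array([520.2,  93.4]))
spice (array([450.4,  95.4,  51.1]), array([449.,  95.]))
timer (array([592.6, 105.8,  66. ]), array([593.2, 105. ]))
coaster (array([ 562.3, -100.9,   87.3]), array([ 561.7, -100.6])) (array([ 559.7, -104.7,   92.2]), array([ 560., -106.]))
honey cloud 586 [520.9  99.1  92.6] [521.   99.4  92.4] ((520.9324951171875, 100.36180877685547), (53.858856201171875, 55.39198684692383), 13.48652458190918)
spice cloud 419 [449.4  95.  111.9] [449.5  95.2 111.6] ((449.6871032714844, 95.72871398925781), (43.74209213256836, 43.341861724853516), 9.275205612182617)
timer cloud 482 [589.8 101.3  58.7] [587.8 102.2  61. ] ((586.7735595703125, 101.43276977539062), (85.9377670288086, 79.55548858642578), 9.987265586853027)
tray ((493.2763671875, -296.0950622558594), (191.5999755859375, 122.6440658569336), 5.147924900054932)
rackwalls 872 ((523.9535522460938, 99.14796447753906), (211.485595703125, 85.58792114257812), 2.723719835281372)
rack contour z48 ((522.5786743164062, 96.26795959472656), (214.2774658203125, 92.16905975341797), 2.768683910369873)
table [ 5.41315820e+02 -4.23824899e+01 -3.00918650e-01]
coast [ 562.32678731 -102.70974256    9.20367778]
tray [ 492.31729827 -299.56605625    4.07576812]
blue1 [[449.96626074 -19.48492566  50.        ]]
blue2 [[ 450.45713717 -126.8031812    50.        ]]
```

apply_moves(series="0 0 0 0.0525 -1;0 0 0 0.0525 -1;0 0 0 0.0525 -1;0 0 0 0.0525 -1;0 0 0 0 -1", squeeze=30)

```text
time: 0.52
tool_pos: [270.5, -535.2, 230.7]
tcp_rot: [-179.9, 0.0, 2.5]
ft_force: [-0.7, 0.3, 1.1]
finger_gap: 85.3
grip_force: 0.0
```

```bash
cat > go.py <<'E'
import sys,numpy as np
from bench import sense
# go.py x y z [step]: rows needed in tool axes (shares of 0.3 m)
s=sense(); yaw=np.radians(s["tcp_rot"][2]); g=np.array(list(map(float,sys.argv[1:4])))
d=g-s["tool_pos"]; c,k=np.cos(yaw),np.sin(yaw)
t=np.array([c*d[0]+k*d[1], k*d[0]-c*d[1], -d[2]])/300
print("t",round(s["time"],2),"pos",s["tool_pos"].round(1),"rot",s["tcp_rot"].round(2),"gap",round(s["finger_gap"],1),"grip",round(s["grip_force"],1),"F",s["ft_force"].round(1))
n=int(np.ceil(np.linalg.norm(t)*300/38)); print("tool shares",t.round(4),"rows",n,"per row",(t/max(n,1)).round(4))
E
python3 go.py 449.6 95.4 230
```

```text
t 0.52 pos [ 270.5 -535.2  230.7] rot [-1.7994e+02  2.0000e-02  2.4500e+00] gap 85.3 grip 0.0 F [-0.7  0.3  1.1]
tool shares [ 0.6866 -2.0746  0.0023] rows 18 per row [ 3.810e-02 -1.153e-01  1.000e-04]
```

apply_moves(series="0.038 -0.115 0 0 -1;0.038 -0.115 0 0 -1;0.038 -0.115 0 0 -1;0.038 -0.115 0 0 -1;0.038 -0.115 0 0 -1")

```text
time: 0.93
tool_pos: [319.2, -358.8, 230.8]
tcp_rot: [-180.0, 0.0, 2.9]
ft_force: [0.5, 0.1, 0.6]
finger_gap: 85.1
grip_force: 0.0
```

apply_moves(series="0.038 -0.115 0 0 -1;0.038 -0.115 0 0 -1;0.038 -0.115 0 0 -1;0.038 -0.115 0 0 -1;0.038 -0.115 0 0 -1")

```text
time: 1.35
tool_pos: [367.9, -183.8, 231.2]
tcp_rot: [180.0, -0.0, 2.9]
ft_force: [0.6, -0.7, 1.4]
finger_gap: 85.6
grip_force: 0.0
```

apply_moves(series="0.038 -0.115 0 0 -1;0.038 -0.115 0 0 -1;0.038 -0.115 0 0 -1;0.038 -0.115 0 0 -1;0.038 -0.115 0 0 -1")

```text
time: 1.77
tool_pos: [416.6, -8.6, 231.3]
tcp_rot: [180.0, -0.0, 3.0]
ft_force: [1.0, -1.0, 0.4]
finger_gap: 85.5
grip_force: 0.0
```

apply_moves(series="0.038 -0.115 0 0 -1;0.038 -0.115 0 0 -1;0.038 -0.115 0 0 -1;0 0 0 0 -1;0 0 0 0 -1")

```text
time: 2.18
tool_pos: [445.6, 96.3, 230.8]
tcp_rot: [180.0, 0.1, 3.2]
ft_force: [0.3, 0.1, -0.3]
finger_gap: 85.3
grip_force: 0.0
```

```bash
python3 go.py 449.6 95.4 59
```

```text
t 2.18 pos [445.6  96.3 230.8] rot [1.80e+02 6.00e-02 3.16e+00] gap 85.3 grip 0.0 F [ 0.3  0.1 -0.3]
tool shares [0.0132 0.0037 0.5728] rows 5 per row [0.0026 0.0007 0.1146]
```

apply_moves(series="0.013 0.0037 0.05 0 -1;0 0 0.13 0 -1;0 0 0.13 0 -1;0 0 0.13 0 -1;0 0 0.08 0 -1")

```text
time: 2.6
tool_pos: [447.2, 92.0, 71.2]
tcp_rot: [180.0, 0.3, 2.8]
ft_force: [-0.3, -0.1, -0.7]
finger_gap: 85.5
grip_force: 0.0
```

apply_moves(series="0 0 0.052 0 -1;0 0 0 0 -1;0 0 0 0 0;0 0 0 0 0.3;0 0 0 0 0.3")

```text
time: 3.02
tool_pos: [451.4, 93.4, 61.7]
tcp_rot: [-180.0, -0.2, 2.7]
ft_force: [1.0, -0.2, 1.8]
finger_gap: 51.4
grip_force: 0.2
```

```bash
python3 go.py 449.6 95.4 59
```

```text
t 3.02 pos [451.4  93.4  61.7] rot [-179.99   -0.19    2.74] gap 51.4 grip 0.2 F [ 1.  -0.2  1.8]
tool shares [-0.0057 -0.0069  0.0091] rows 1 per row [-0.0057 -0.0069  0.0091]
```

apply_moves(series="0 -0.006 0 0 0.4;0 0 0 0 0.7;0 0 0 0 1;0 0 0 0 1;0 0 0 0 1")

```text
time: 3.43
tool_pos: [451.2, 95.7, 61.4]
tcp_rot: [-180.0, -0.2, 2.8]
ft_force: [0.4, -0.5, 6.2]
finger_gap: 45.1
grip_force: 29.1
```

apply_moves(series="0 0 0 0 1;0 0 -0.01 0 1;0 0 -0.03 0 1;0 0 -0.05 0 1;0 0 -0.05 0 1")

```text
time: 3.85
tool_pos: [448.8, 95.5, 102.0]
tcp_rot: [-180.0, 0.1, 2.7]
ft_force: [0.7, -0.2, -0.8]
finger_gap: 45.2
grip_force: 30.6
```

```bash
python3 go.py 538 -292 180; python3 - <<'E'
from bench import snapshot
import cv2
cv2.imwrite("pics/s2.png",snapshot("side")["frame"][60:260,150:400].repeat(2,0).repeat(2,1))
E
```

```text
t 3.85 pos [448.8  95.5 102. ] rot [-1.80e+02  1.20e-01  2.75e+00] gap 45.2 grip 30.6 F [ 0.7 -0.2 -0.8]
tool shares [ 0.235   1.3044 -0.2601] rows 11 per row [ 0.0214  0.1186 -0.0236]
```

View pics/s2.png

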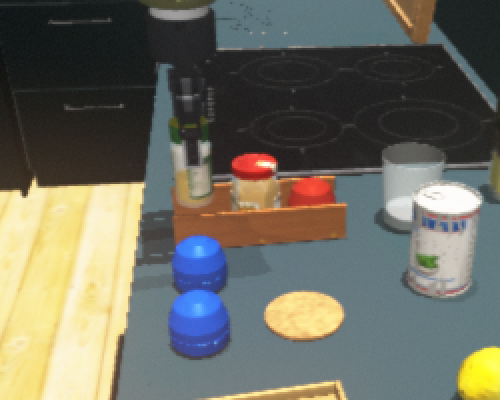

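The picture shows the spice jar hanging upright in the gripper at (190,165), with the honey jar and timer still in the rack. I carry the spice jar to the far half of the tray.

apply_moves(series="0 0 -0.12 0 1;0 0 -0.12 0 1;0.0245 0.09 0 0 1;0.0245 0.13 0 0 1;0.0245 0.13 0 0 1")

```text
time: 4.32
tool_pos: [477.5, -8.8, 174.9]
tcp_rot: [180.0, -0.1, 2.9]
ft_force: [1.0, 0.6, -1.4]
finger_gap: 45.5
grip_force: 31.1
```

apply_moves(series="0.0245 0.13 0 0 1;0.0245 0.13 0 0 1;0.0245 0.13 0 0 1;0.0245 0.13 0 0 1;0.0245 0.13 0 0 1")

```text
time: 4.73
tool_pos: [522.7, -203.3, 173.5]
tcp_rot: [-180.0, 0.0, 2.7]
ft_force: [-0.1, 0.6, -0.4]
finger_gap: 44.9
grip_force: 31.1
```

apply_moves(series="0.0245 0.13 0 0 1;0.0245 0.13 0 0 1;0 0.044 0 0 1;0 0 0 0 1;0 0 0 0 1")

```text
time: 5.15
tool_pos: [541.4, -292.1, 173.0]
tcp_rot: [-179.9, 0.1, 2.6]
ft_force: [-0.6, 0.0, -1.6]
finger_gap: 45.2
grip_force: 31.1
```

```bash
python3 go.py 541 -292 61.5
```

```text
t 5.15 pos [ 541.4 -292.1  173. ] rot [-1.7993e+02  6.0000e-02  2.6500e+00] gap 45.2 grip 31.1 F [-0.6  0.  -1.6]
tool shares [-1.200e-03 -3.000e-04  3.717e-01] rows 3 per row [-4.000e-04 -1.000e-04  1.239e-01]
```

Lower quickly at first, then slowly.

apply_moves(series="0 0 0.12 0 1;0 0 0.12 0 1;0 0 0.07 0 1;0 0 0.03 0 1;0 0 0.012 0 1")

```text
time: 5.57
tool_pos: [540.5, -289.4, 65.9]
tcp_rot: [-179.8, 0.2, 2.8]
ft_force: [0.2, 1.0, -0.5]
finger_gap: 45.5
grip_force: 31.1
```

apply_moves(series="0 0 0.008 0 1;0 0 0.006 0 1;0 0 0 0 1;0 0 0 0 1;0 0 0 0 1")

```text
time: 5.98
tool_pos: [542.6, -292.3, 65.3]
tcp_rot: [179.9, -0.1, 2.7]
ft_force: [-0.3, 0.0, -1.7]
finger_gap: 45.4
grip_force: 31.1
```

apply_moves(series="0 0 0.005 0 1;0 0 0 0 1;0 0 0 0 1;0 0 0 0 1")

```text
time: 6.32
tool_pos: [541.8, -291.8, 62.4]
tcp_rot: [-180.0, 0.0, 2.7]
ft_force: [-0.0, 0.1, -1.0]
finger_gap: 45.3
grip_force: 31.1
```

apply_moves(series="0 0 0.005 0 1;0 0 0 0 1;0 0 0 0 1;0 0 0 0 1")

```text
time: 6.65
tool_pos: [541.8, -291.7, 60.8]
tcp_rot: [-180.0, 0.0, 2.7]
ft_force: [0.5, 0.6, -1.4]
finger_gap: 45.5
grip_force: 31.1
```

apply_moves(series="0 0 0.004 0 1;0 0 0 0 1;0 0 0 0 1;0 0 0 0 1")

```text
time: 6.98
tool_pos: [542.3, -291.9, 60.5]
tcp_rot: [180.0, -0.1, 2.7]
ft_force: [-0.7, 1.7, 5.4]
finger_gap: 45.3
grip_force: 31.6
```

apply_moves(series="0 0 0 0 0.2;0 0 0 0 -0.4;0 0 0 0 -1;0 0 0 0 -1;0 0 -0.05 0 -1")

```text
time: 7.4
tool_pos: [539.6, -290.5, 71.1]
tcp_rot: [-179.8, 0.3, 2.7]
ft_force: [-0.8, 0.3, -1.9]
finger_gap: 85.1
grip_force: 0.0
```

apply_moves(series="0 0 -0.12 0 -1;0 0 -0.12 0 -1;0 0 -0.12 0 -1;0 0 0 0 -1;0 0 0 0 -1")

```text
time: 7.82
tool_pos: [543.6, -293.1, 186.3]
tcp_rot: [179.8, -0.3, 2.7]
ft_force: [-0.1, -0.7, -0.6]
finger_gap: 85.1
grip_force: 0.0
```

```bash
python3 go.py 521 100 182; python3 - <<'E'
from bench import snapshot
from h import *
t=snapshot("top"); cv2.imwrite("pics/t3.png",t["frame"][150:320,180:450].repeat(2,0).repeat(2,1))
E
```

```text
t 7.82 pos [ 543.6 -293.1  186.3] rot [179.78  -0.3    2.73] gap 85.1 grip 0.0 F [-0.1 -0.7 -0.6]
tool shares [-0.0129 -1.3123  0.0144] rows 11 per row [-0.0012 -0.1193  0.0013]
```

View pics/t3.png

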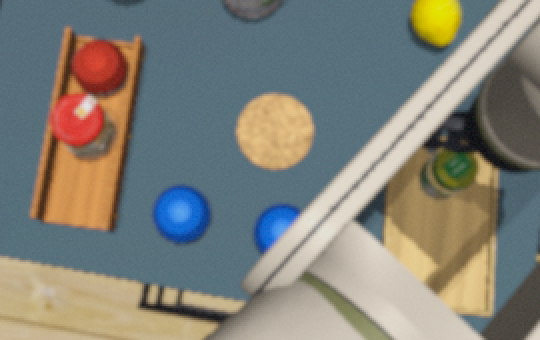

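The spice jar stands upright on the tray at (455,170) in the crop, and the honey jar and timer are untouched. Now the honey jar.

apply_moves(series="-0.008 -0.08 0 0 -1;0 -0.13 0 0 -1;0 -0.13 0 0 -1;0 -0.13 0 0 -1;0 -0.13 0 0 -1")

```text
time: 8.28
tool_pos: [529.0, -110.3, 180.0]
tcp_rot: [-179.9, 0.2, 2.7]
ft_force: [0.6, -0.4, -0.8]
finger_gap: 85.4
grip_force: 0.0
```

apply_moves(series="0 -0.13 0 0 -1;0 -0.13 0 0 -1;0 -0.13 0 0 -1;0 -0.13 0 0 -1;0 -0.13 0 0 -1")

```text
time: 8.7
tool_pos: [519.7, 84.4, 180.3]
tcp_rot: [180.0, 0.2, 2.7]
ft_force: [1.0, -0.5, -0.4]
finger_gap: 85.6
grip_force: 0.0
```

apply_moves(series="0 -0.06 0 0 -1;0 0 0 0 -1;0 0 0 0 -1;0 0 0 0 -1")

```text
time: 9.03
tool_pos: [519.9, 99.9, 181.1]
tcp_rot: [180.0, 0.2, 2.7]
ft_force: [-0.1, 0.2, 0.1]
finger_gap: 85.1
grip_force: 0.0
```

```bash
python3 go.py 521 100 50
```

```text
t 9.03 pos [519.9  99.9 181.1] rot [1.7996e+02 1.5000e-01 2.7500e+00] gap 85.1 grip 0.0 F [-0.1  0.2  0.1]
tool shares [ 0.0038 -0.      0.437 ] rows 4 per row [ 0.001  -0.      0.1093]
```

apply_moves(series="0.004 0 0.12 0 -1;0 0 0.12 0 -1;0 0 0.12 0 -1;0 0 0.05 0 -1;0 0 0.02 0 -1")

```text
time: 9.45
tool_pos: [518.5, 98.7, 49.0]
tcp_rot: [180.0, 0.4, 2.6]
ft_force: [-0.3, 0.3, 0.3]
finger_gap: 85.2
grip_force: 0.0
```

apply_moves(series="0 0 0 0 -1;0 0 0 0 -1;0 0 0 0 -0.3;0 0 0 0 0;0 0 0 0 0.2", squeeze=45)

```text
time: 9.87
tool_pos: [523.8, 100.8, 56.3]
tcp_rot: [-180.0, -0.2, 2.7]
ft_force: [-3.0, 0.0, 4.3]
finger_gap: 55.0
grip_force: 45.9
```

apply_moves(series="0 0 0 0 0.4;0 0 0 0 1;0 0 0 0 1;0 0 0 0 1;0 0 0 0 1")

```text
time: 10.28
tool_pos: [523.6, 100.8, 56.2]
tcp_rot: [180.0, -0.2, 2.7]
ft_force: [-2.0, -1.7, 9.4]
finger_gap: 55.4
grip_force: 46.5
```

apply_moves(series="0 0 -0.01 0 1;0 0 -0.01 0 1;0 0 -0.02 0 1;0 0 -0.03 0 1;0 0 -0.03 0 1")

```text
time: 10.7
tool_pos: [521.6, 100.7, 84.3]
tcp_rot: [-180.0, 0.0, 2.7]
ft_force: [0.3, -1.5, -2.7]
finger_gap: 55.7
grip_force: 47.5
```

apply_moves(series="0 0 0 0 1;0 0 0 0 1")

```text
time: 10.87
tool_pos: [522.8, 100.8, 84.9]
tcp_rot: [-180.0, -0.1, 2.7]
ft_force: [-0.1, 0.8, -3.3]
finger_gap: 55.5
grip_force: 47.5
```

```bash
python3 go.py 448 -300 180; python3 - <<'E'
from bench import snapshot
import cv2
cv2.imwrite("pics/s4.png",snapshot("side")["frame"][60:240,180:380].repeat(3,0).repeat(3,1))
E
```

```text
t 10.87 pos [522.8 100.8  84.9] rot [-1.7999e+02 -1.3000e-01  2.7400e+00] gap 55.5 grip 47.5 F [-0.1  0.8 -3.3]
tool shares [-0.3129  1.3225 -0.3168] rows 12 per row [-0.0261  0.1102 -0.0264]
```

View pics/s4.png

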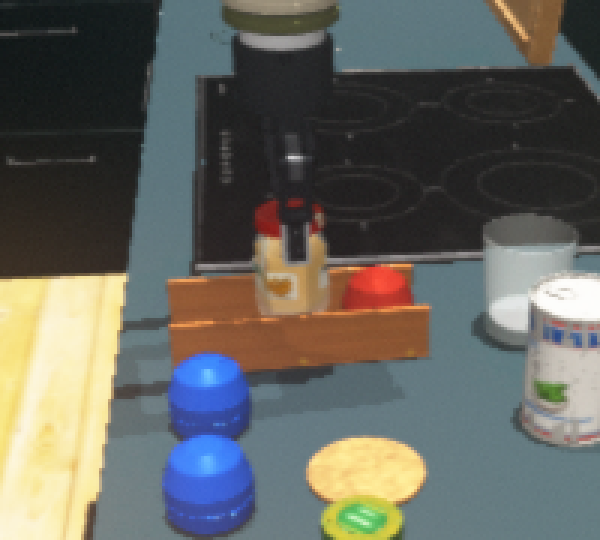

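The picture shows the honey jar upright in the gripper at (290,255), clear of the rack floor, with the timer in place. I carry it to the near half of the tray.

apply_moves(series="0 0 -0.1 0 1;0 0 -0.1 0 1;0 0 -0.1 0 1;-0.026 0.08 0 0 1;-0.026 0.12 0 0 1")

```text
time: 11.33
tool_pos: [510.7, 41.6, 176.2]
tcp_rot: [-180.0, -0.3, 3.0]
ft_force: [0.7, -0.2, -4.5]
finger_gap: 55.5
grip_force: 48.7
```

apply_moves(series="-0.03 0.12 0 0 1;-0.03 0.12 0 0 1;-0.03 0.12 0 0 1;-0.03 0.12 0 0 1;-0.03 0.12 0 0 1")

```text
time: 11.75
tool_pos: [471.8, -143.4, 173.2]
tcp_rot: [-180.0, 0.0, 2.8]
ft_force: [0.5, -0.3, -2.0]
finger_gap: 55.7
grip_force: 48.8
```

apply_moves(series="-0.03 0.12 0 0 1;-0.03 0.12 0 0 1;-0.03 0.12 0 0 1;-0.021 0.12 0 0 1;0 0.042 0 0 1")

```text
time: 12.17
tool_pos: [445.3, -304.2, 173.2]
tcp_rot: [179.9, 0.1, 2.6]
ft_force: [-0.1, 0.7, -3.0]
finger_gap: 55.3
grip_force: 48.5
```

apply_moves(series="0 0 0 0 1;0 0 0 0 1;0 0 0 0 1")

```text
time: 12.42
tool_pos: [447.0, -298.8, 173.1]
tcp_rot: [-179.9, 0.0, 2.8]
ft_force: [0.4, 0.4, -2.4]
finger_gap: 55.8
grip_force: 48.5
```

```bash
python3 go.py 448 -300 57
```

```text
t 12.42 pos [ 447.  -298.8  173.1] rot [-1.7992e+02  4.0000e-02  2.7600e+00] gap 55.8 grip 48.5 F [ 0.4  0.4 -2.4]
tool shares [0.0032 0.0042 0.387 ] rows 4 per row [0.0008 0.001  0.0967]
```

apply_moves(series="0 0 0.12 0 1;0 0 0.12 0 1;0 0 0.08 0 1;0 0 0.04 0 1;0 0 0.015 0 1")

```text
time: 12.83
tool_pos: [445.8, -297.3, 58.5]
tcp_rot: [-179.8, 0.2, 2.8]
ft_force: [-0.8, -0.1, -2.3]
finger_gap: 55.6
grip_force: 48.5
```

apply_moves(series="0 0 0.007 0 1;0 0 0 0 1;0 0 0 0 1;0 0 0 0 1")

```text
time: 13.17
tool_pos: [448.3, -300.8, 61.1]
tcp_rot: [179.9, -0.1, 2.7]
ft_force: [-0.5, 0.6, -3.8]
finger_gap: 55.3
grip_force: 48.5
```

apply_moves(series="0 0 0.007 0 1;0 0 0 0 1;0 0 0 0 1;0 0 0 0 1")

```text
time: 13.5
tool_pos: [447.0, -300.0, 57.2]
tcp_rot: [180.0, -0.0, 2.7]
ft_force: [0.3, 0.3, -2.9]
finger_gap: 55.2
grip_force: 48.5
```

apply_moves(series="0 0 0.005 0 1;0 0 0 0 1;0 0 0 0 1;0 0 0 0 1")

```text
time: 13.83
tool_pos: [447.0, -299.9, 55.4]
tcp_rot: [-180.0, 0.0, 2.7]
ft_force: [-0.4, -0.2, -2.6]
finger_gap: 55.3
grip_force: 48.6
```

apply_moves(series="0 0 0.004 0 1;0 0 0 0 1;0 0 0 0 1;0 0 0 0 1")

```text
time: 14.17
tool_pos: [447.2, -300.0, 55.4]
tcp_rot: [180.0, -0.0, 2.7]
ft_force: [-3.3, 2.9, 8.2]
finger_gap: 55.4
grip_force: 49.4
```

apply_moves(series="0 0 0 0 0.1;0 0 0 0 -0.4;0 0 0 0 -1;0 0 0 0 -1;0 0 -0.05 0 -1")

```text
time: 14.58
tool_pos: [445.3, -298.5, 66.4]
tcp_rot: [-179.8, 0.2, 2.7]
ft_force: [-0.4, -0.6, -0.1]
finger_gap: 85.3
grip_force: 0.0
```

apply_moves(series="0 0 -0.12 0 -1;0 0 -0.12 0 -1;0 0 -0.12 0 -1;0 0 0 -0.06 -1;0 0 0 -0.06 -1")

```text
time: 15.0
tool_pos: [448.9, -301.5, 181.2]
tcp_rot: [179.7, -0.2, 16.8]
ft_force: [0.4, 0.4, -0.7]
finger_gap: 85.4
grip_force: 0.0
```

apply_moves(series="0 0 0 -0.06 -1;0 0 0 -0.06 -1;0 0 0 -0.06 -1;0 0 0 -0.06 -1;0 0 0 -0.06 -1")

```text
time: 15.42
tool_pos: [447.0, -300.0, 177.2]
tcp_rot: [180.0, -0.0, 51.2]
ft_force: [0.7, -0.0, -0.1]
finger_gap: 85.2
grip_force: 0.0
```

apply_moves(series="0 0 0 -0.06 -1;0 0 0 -0.06 -1;0 0 0 -0.06 -1;0 0 0 -0.06 -1;0 0 0 -0.06 -1")

```text
time: 15.83
tool_pos: [447.1, -300.0, 177.2]
tcp_rot: [180.0, 0.0, 85.6]
ft_force: [-0.6, 0.7, -0.5]
finger_gap: 85.2
grip_force: 0.0
```

apply_moves(series="0 0 0 -0.06 -1;0 0 0 0 -1;0 0 0 0 -1;0 0 0 0 -1")

```text
time: 16.17
tool_pos: [447.0, -300.0, 177.3]
tcp_rot: [180.0, 0.0, 91.9]
ft_force: [1.1, -0.2, -0.5]
finger_gap: 85.7
grip_force: 0.0
```

```bash
python3 go.py 592 102.5 180; python3 - <<'E'
from bench import snapshot
from h import *
t=snapshot("top"); np.savez("pics/t5.npz",**t); cv2.imwrite("pics/t5.png",t["frame"][150:320,180:450].repeat(2,0).repeat(2,1))
W=cloud(t)
x0,y0,x1,y1=210,165,248,200
P=W[y0:y1,x0:x1].reshape(-1,3)
for lo in(52,56,59):
    Q=P[(P[:,2]>lo)&(P[:,2]<75)]; print(lo,len(Q),Q.mean(0).round(1),Q[:,:2].min(0).round(1),Q[:,:2].max(0).round(1))
roi=(212,168,245,197)
m=mask(t,(0,140,60),(6,255,255),roi)|mask(t,(172,140,60),(180,255,255),roi)
for z in(30,40): print(disc(t,m,z))
E
```

```text
t 16.17 pos [ 447.  -300.   177.3] rot [180.     0.    91.88] gap 85.7 grip 0.0 F [ 1.1 -0.2 -0.5]
tool shares [ 1.325   0.5271 -0.0091] rows 12 per row [ 0.1104  0.0439 -0.0008]
52 391 [591.7 101.8  59.1] [568.3  77.9] [618.2 142.4]
56 299 [592.1 102.3  60.5] [569.4  80.7] [615.5 126.1]
59 205 [593.1 102.5  62. ] [571.8  83.6] [613.7 123.3]
(array([592.7, 105.5,  63.6]), array([594.2, 104. ]))
(array([590.6, 103.2,  62.9]), array([592. , 101.8]))
```

View pics/t5.png

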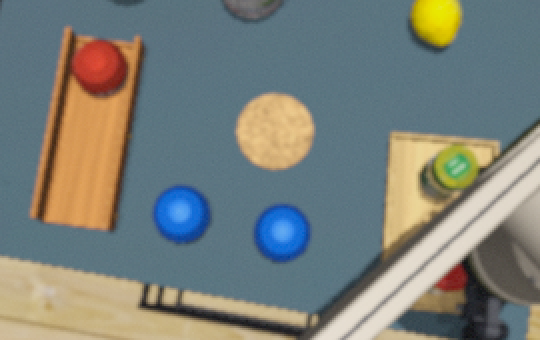

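Both jars are on the tray, with the spice cap at (455,165) and the honey lid visible at (450,278). The timer stands alone in the rack at (100,67). Now the timer, gripped front and back.

apply_moves(series="0.11 0.044 0 -0.007 -1;0.11 0.044 0 0 -1;0.11 0.044 0 0 -1;0.11 0.044 0 0 -1;0.11 0.044 0 0 -1")

```text
time: 16.63
tool_pos: [505.3, -130.5, 177.4]
tcp_rot: [180.0, 0.0, 92.7]
ft_force: [0.8, 0.2, 0.3]
finger_gap: 85.3
grip_force: 0.0
```

apply_moves(series="0.11 0.044 0 0 -1;0.11 0.044 0 0 -1;0.11 0.044 0 0 -1;0.11 0.044 0 0 -1;0.11 0.044 0 0 -1")

```text
time: 17.05
tool_pos: [562.9, 38.0, 177.4]
tcp_rot: [180.0, 0.0, 92.8]
ft_force: [1.2, -0.3, 0.1]
finger_gap: 85.3
grip_force: 0.0
```

apply_moves(series="0.11 0.044 0 0 -1;0.11 0.044 0 0 -1;0 0 0 0 -1;0 0 0 0 -1;0 0 0 0 -1")

```text
time: 17.47
tool_pos: [585.3, 103.3, 177.0]
tcp_rot: [-180.0, 0.0, 92.9]
ft_force: [0.5, 0.3, -0.4]
finger_gap: 85.6
grip_force: 0.0
```

```bash
python3 go.py 592.3 102 25
```

```text
t 17.47 pos [585.3 103.3 177. ] rot [-1.7997e+02  3.0000e-02  9.2890e+01] gap 85.6 grip 0.0 F [ 0.5  0.3 -0.4]
tool shares [-0.0056  0.0231  0.5067] rows 5 per row [-0.0011  0.0046  0.1013]
```

apply_moves(series="-0.0056 0.023 0.06 0 -1;0 0 0.12 0 -1;0 0 0.12 0 -1;0 0 0.05 0 -1;0 0 0 0 -1")

```text
time: 17.88
tool_pos: [588.3, 100.1, 66.8]
tcp_rot: [-179.5, 0.0, 92.8]
ft_force: [-0.8, -0.3, -0.5]
finger_gap: 85.4
grip_force: 0.0
```

apply_moves(series="0 0 0 0 -1;0 0 0 0 -1")

```text
time: 18.05
tool_pos: [593.7, 101.3, 74.3]
tcp_rot: [179.8, 0.0, 92.8]
ft_force: [-0.8, -0.2, 0.6]
finger_gap: 85.8
grip_force: 0.0
```

```bash
python3 go.py 592.3 102 15
```

```text
t 18.05 pos [593.7 101.3  74.3] rot [179.85   0.    92.83] gap 85.8 grip 0.0 F [-0.8 -0.2  0.6]
tool shares [ 0.0025 -0.0047  0.1977] rows 2 per row [ 0.0013 -0.0023  0.0989]
```

apply_moves(series="0 0 0.05 0 -1;0 0 0.05 0 -1;0 0 0.05 0 -1;0 0 0.03 0 -1;0 0 0.01 0 -1")

```text
time: 18.47
tool_pos: [592.8, 101.9, 15.6]
tcp_rot: [180.0, 0.0, 92.9]
ft_force: [-1.4, 0.9, 0.5]
finger_gap: 85.3
grip_force: 0.0
```

apply_moves(series="0 0 0 0 -1;0 0 0 0 -1;0 0 0 0 -1;0 0 0 0 -1", squeeze=30)

```text
time: 18.8
tool_pos: [593.4, 102.2, 16.6]
tcp_rot: [179.9, -0.0, 92.9]
ft_force: [0.5, 0.3, 0.0]
finger_gap: 85.3
grip_force: 0.0
```

apply_moves(series="0 0 0 0 -0.5;0 0 0 0 0;0 0 0 0 0.5;0 0 0 0 1;0 0 0 0 1")

```text
time: 19.22
tool_pos: [592.9, 102.2, 15.9]
tcp_rot: [180.0, -0.0, 92.9]
ft_force: [-1.0, -0.6, 5.8]
finger_gap: 61.6
grip_force: 32.9
```

apply_moves(series="0 0 0 0 1;0 0 -0.01 0 1;0 0 -0.03 0 1;0 0 -0.05 0 1;0 0 0 0 1")

```text
time: 19.63
tool_pos: [594.2, 102.3, 45.3]
tcp_rot: [179.8, -0.0, 92.9]
ft_force: [0.9, -0.4, -1.5]
finger_gap: 61.3
grip_force: 33.0
```

```bash
python3 go.py 562 -101 150; python3 - <<'E'
from bench import snapshot
import cv2
cv2.imwrite("pics/s6.png",snapshot("side")["frame"][60:240,180:380].repeat(3,0).repeat(3,1))
E
```

```text
t 19.63 pos [594.2 102.3  45.3] rot [ 1.7979e+02 -1.0000e-02  9.2920e+01] gap 61.3 grip 33.0 F [ 0.9 -0.4 -1.5]
tool shares [-0.6712 -0.1418 -0.3491] rows 7 per row [-0.0959 -0.0203 -0.0499]
```

View pics/s6.png

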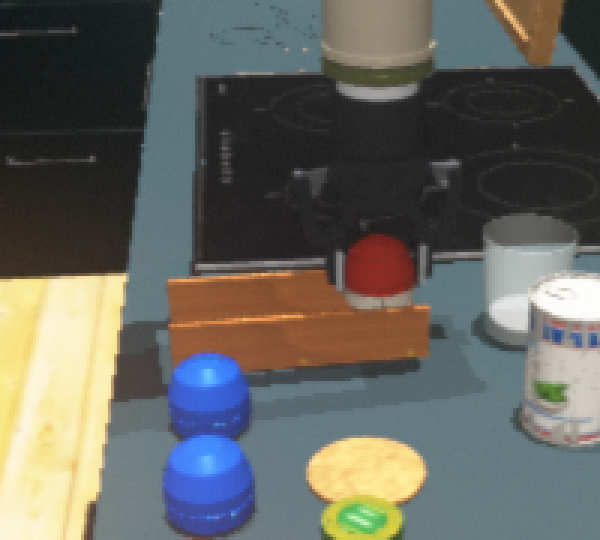

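The timer is held upright at (378,265) between the fingers, clear of the rack floor. Next I take it to the coaster.

apply_moves(series="0 0 -0.11 0 1;0 0 -0.11 0 1;0 0 -0.11 0 1;-0.06 -0.01 0 0 1;-0.1 -0.02 0 0 1")

```text
time: 20.1
tool_pos: [588.1, 55.6, 144.3]
tcp_rot: [179.7, -0.0, 93.1]
ft_force: [0.9, -0.9, -3.0]
finger_gap: 61.4
grip_force: 33.7
```

apply_moves(series="-0.1 -0.02 0 0 1;-0.1 -0.02 0 0 1;-0.1 -0.02 0 0 1;-0.1 -0.02 0 0 1;-0.1 -0.02 0 0 1")

```text
time: 20.52
tool_pos: [562.8, -98.8, 140.5]
tcp_rot: [-180.0, -0.0, 92.9]
ft_force: [0.9, -0.5, -2.6]
finger_gap: 61.1
grip_force: 33.7
```

apply_moves(series="-0.012 -0.012 0 0 1;0 0 0 0 1;0 0 0 0 1;0 0 0 0 1;0 0 0 0 1")

```text
time: 20.93
tool_pos: [560.4, -100.0, 141.1]
tcp_rot: [-180.0, -0.0, 93.0]
ft_force: [-0.3, 0.2, -1.7]
finger_gap: 61.2
grip_force: 33.7
```

```bash
python3 go.py 561.7 -101.5 20
```

```text
t 20.93 pos [ 560.4 -100.   141.1] rot [-1.7999e+02 -3.0000e-02  9.3010e+01] gap 61.2 grip 33.7 F [-0.3  0.2 -1.7]
tool shares [-0.0051  0.0042  0.4036] rows 4 per row [-0.0013  0.0011  0.1009]
```

apply_moves(series="-0.005 0.004 0.1 0 1;0 0 0.12 0 1;0 0 0.1 0 1;0 0 0.06 0 1;0 0 0.02 0 1")

```text
time: 21.35
tool_pos: [558.5, -100.7, 16.9]
tcp_rot: [-179.6, -0.1, 93.0]
ft_force: [-0.9, -0.0, -1.9]
finger_gap: 61.1
grip_force: 33.8
```

apply_moves(series="0 0 0 0 1;0 0 0 0 1;0 0 0 0 1;0 0 0 0 1")

```text
time: 21.68
tool_pos: [563.3, -103.1, 23.5]
tcp_rot: [179.8, 0.1, 92.9]
ft_force: [-0.3, 0.3, -1.5]
finger_gap: 61.7
grip_force: 33.8
```

apply_moves(series="0 0 0.005 0 1;0 0 0 0 1;0 0 0 0 1;0 0 0 0 1")

```text
time: 22.02
tool_pos: [561.6, -102.9, 20.1]
tcp_rot: [180.0, 0.0, 92.9]
ft_force: [-0.4, 0.3, -1.3]
finger_gap: 61.2
grip_force: 33.8
```

```bash
python3 go.py 561.7 -101.5 16
```

```text
t 22.02 pos [ 561.6 -102.9   20.1] rot [1.7998e+02 1.0000e-02 9.2920e+01] gap 61.2 grip 33.8 F [-0.4  0.3 -1.3]
tool shares [0.0047 0.0007 0.0135] rows 1 per row [0.0047 0.0007 0.0135]
```

apply_moves(series="0.005 0 0.007 0 1;0 0 0 0 1;0 0 0 0 1;0 0 0 0 1")

```text
time: 22.35
tool_pos: [561.3, -101.3, 17.5]
tcp_rot: [-180.0, -0.0, 92.9]
ft_force: [-0.4, 0.2, -1.7]
finger_gap: 61.5
grip_force: 33.8
```

apply_moves(series="0 0 0.006 0 1;0 0 0 0 1;0 0 0 0 1;0 0 0 0 1")

```text
time: 22.68
tool_pos: [561.5, -101.3, 15.9]
tcp_rot: [180.0, 0.0, 92.9]
ft_force: [1.3, 0.9, -1.2]
finger_gap: 61.2
grip_force: 33.8
```

apply_moves(series="0 0 0.003 0 1;0 0 0 0 1;0 0 0 0 1;0 0 0 0 1")

```text
time: 23.02
tool_pos: [561.5, -101.4, 15.9]
tcp_rot: [180.0, 0.0, 92.9]
ft_force: [-3.5, 0.5, 7.6]
finger_gap: 61.8
grip_force: 34.6
```

apply_moves(series="0 0 0 0 0.1;0 0 0 0 -0.4;0 0 0 0 -1;0 0 0 0 -1;0 0 0 0 -1")

```text
time: 23.43
tool_pos: [561.4, -101.4, 14.9]
tcp_rot: [180.0, 0.0, 92.9]
ft_force: [-0.4, -0.7, -0.2]
finger_gap: 85.1
grip_force: 0.0
```

apply_moves(series="0 0 -0.05 0 -1;0 0 -0.12 0 -1;0 0 -0.12 0 -1;0 0 -0.12 0 -1;0 0 -0.12 0 -1")

```text
time: 23.85
tool_pos: [561.0, -101.2, 175.4]
tcp_rot: [-180.0, -0.0, 92.9]
ft_force: [0.7, -0.6, 0.2]
finger_gap: 85.2
grip_force: 0.0
```

apply_moves(series="-0.1 0 0 0.0607 -1;0 0 0 0.0607 -1;0 0 0 0.0607 -1;0 0 0 0.0607 -1;0 0 0 0.0607 -1")

```text
time: 24.27
tool_pos: [562.8, -131.5, 173.8]
tcp_rot: [-180.0, -0.0, 57.8]
ft_force: [-0.0, 0.2, 0.2]
finger_gap: 85.0
grip_force: 0.0
```

apply_moves(series="0 0 0 0.0607 -1;0 0 0 0.0607 -1;0 0 0 0.0607 -1;0 0 0 0.0607 -1;0 0 0 0.0607 -1")

```text
time: 24.68
tool_pos: [562.8, -131.3, 173.7]
tcp_rot: [-180.0, 0.0, 23.0]
ft_force: [-0.3, -0.8, -0.6]
finger_gap: 85.2
grip_force: 0.0
```

apply_moves(series="0 0 0 0.0607 -1;0 0 0 0.0607 -1;0 0 0 0.0607 -1;0 0 0 0 -1;0 0 0 0 -1")

```text
time: 25.1
tool_pos: [562.9, -131.3, 173.8]
tcp_rot: [-180.0, 0.0, 2.7]
ft_force: [-0.4, 0.6, -0.9]
finger_gap: 85.4
grip_force: 0.0
```

```bash
python3 go.py 447 -300 180; python3 - <<'E'
from bench import snapshot
from h import *
t=snapshot("top"); s=snapshot("side"); np.savez("pics/t7.npz",**t)
a=t["frame"][150:320,180:450].repeat(2,0).repeat(2,1); b=s["frame"][120:320,190:450]
c=np.zeros((560,800,3),np.uint8);c[:340,:540]=a;c[340:540,:260]=b; c[340:540,260:520]=s["frame"][120:320,190:450]
cv2.imwrite("pics/t7.png",c)
E
```

```text
t 25.1 pos [ 562.9 -131.3  173.8] rot [-1.7999e+02  1.0000e-02  2.7200e+00] gap 85.4 grip 0.0 F [-0.4  0.6 -0.9]
tool shares [-0.4124  0.5435 -0.0207] rows 6 per row [-0.0687  0.0906 -0.0034]
```

View pics/t7.png

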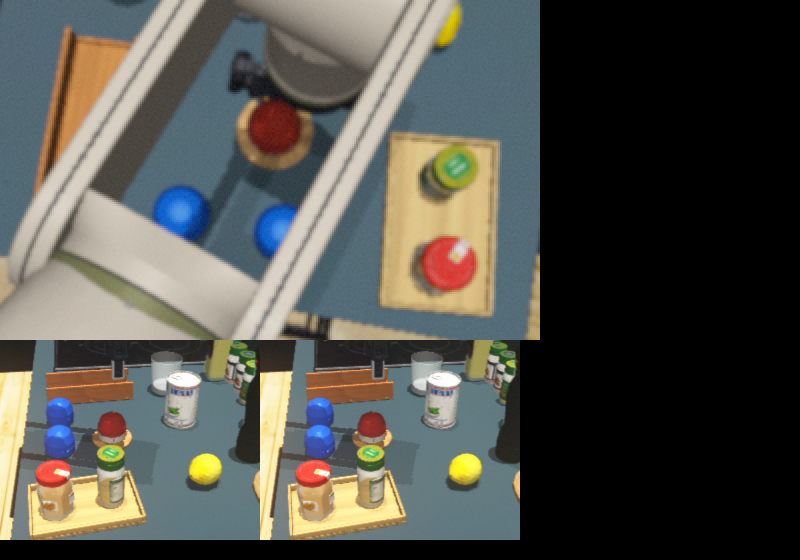

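The timer is centred on the coaster at (275,127), and both jars stand upright on the tray, the spice cap at (455,168) and the honey lid at (449,263). I fetch the honey jar back.

apply_moves(series="-0.06 0.08 0 0 -1;-0.08 0.1 0 0 -1;-0.08 0.1 0 0 -1;-0.08 0.1 0 0 -1;-0.08 0.1 0 0 -1")

```text
time: 25.62
tool_pos: [454.2, -281.1, 174.1]
tcp_rot: [180.0, -0.0, 2.7]
ft_force: [0.2, -0.7, 0.1]
finger_gap: 85.8
grip_force: 0.0
```

apply_moves(series="-0.032 0.0635 0 0 -1;0 0 0 0 -1;0 0 0 0 -1;0 0 0 0 -1")

```text
time: 25.95
tool_pos: [446.8, -299.2, 174.0]
tcp_rot: [-180.0, -0.0, 2.6]
ft_force: [0.4, 0.4, 0.2]
finger_gap: 85.5
grip_force: 0.0
```

```bash
python3 go.py 447 -300 54
```

```text
t 25.95 pos [ 446.8 -299.2  174. ] rot [-1.7997e+02 -1.0000e-02  2.5600e+00] gap 85.5 grip 0.0 F [0.4 0.4 0.2]
tool shares [0.0006 0.0028 0.3999] rows 4 per row [0.0001 0.0007 0.1   ]
```

apply_moves(series="0 0.0025 0.11 0 -1;0 0 0.11 0 -1;0 0 0.1 0 -1;0 0 0.05 0 -1;0 0 0.025 0 -1", squeeze=45)

```text
time: 26.37
tool_pos: [445.5, -297.4, 52.0]
tcp_rot: [-179.8, 0.2, 2.7]
ft_force: [-0.7, -0.3, 0.1]
finger_gap: 85.1
grip_force: 0.0
```

apply_moves(series="0 0 0 0 -1;0 0 0 0 -1;0 0 0 0 -1;0 0 0 0 -1;0 0 0 0 -1")

```text
time: 26.78
tool_pos: [447.6, -301.0, 57.1]
tcp_rot: [179.9, -0.1, 2.5]
ft_force: [-0.6, 0.4, -0.5]
finger_gap: 85.3
grip_force: 0.0
```

apply_moves(series="0 0 0 0 -0.3;0 0 0 0 0;0 0 0 0 0.3;0 0 0 0 1;0 0 0 0 1")

```text
time: 27.2
tool_pos: [447.0, -300.5, 56.4]
tcp_rot: [180.0, -0.0, 2.5]
ft_force: [-1.6, 1.7, 6.2]
finger_gap: 55.4
grip_force: 48.0
```

apply_moves(series="0 0 0 0 1;0 0 0 0 1;0 0 0 0 1")

```text
time: 27.45
tool_pos: [447.0, -300.5, 56.4]
tcp_rot: [180.0, -0.0, 2.5]
ft_force: [-2.1, 2.0, 6.6]
finger_gap: 55.4
grip_force: 48.0
```

apply_moves(series="0 0 -0.015 0 1;0 0 -0.05 0 1;0 0 -0.12 0 1;0 0 -0.12 0 1;0 0 -0.11 0 1")

```text
time: 27.87
tool_pos: [445.9, -299.9, 181.1]
tcp_rot: [-179.9, 0.1, 2.5]
ft_force: [0.2, -0.4, -1.8]
finger_gap: 55.4
grip_force: 48.8
```

apply_moves(series="0 0 0 0 1;0 0 0 0 1;0 0 0 0 1")

```text
time: 28.12
tool_pos: [446.0, -300.0, 179.0]
tcp_rot: [-179.9, 0.1, 2.5]
ft_force: [-0.6, 0.5, -4.0]
finger_gap: 55.6
grip_force: 48.9
```

```bash
python3 go.py 522 100.5 180
```

```text
t 28.12 pos [ 446. -300.  179.] rot [-1.7995e+02  6.0000e-02  2.4900e+00] gap 55.6 grip 48.9 F [-0.6  0.5 -4. ]
tool shares [ 0.3111 -1.3226 -0.0034] rows 11 per row [ 0.0283 -0.1202 -0.0003]
```

apply_moves(series="0.026 -0.08 0 0 1;0.0285 -0.12 0 0 1;0.0285 -0.12 0 0 1;0.0285 -0.12 0 0 1;0.0285 -0.12 0 0 1")

```text
time: 28.53
tool_pos: [479.6, -128.6, 177.1]
tcp_rot: [-179.9, 0.2, 2.5]
ft_force: [1.1, -1.2, -2.2]
finger_gap: 55.3
grip_force: 49.0
```

apply_moves(series="0.0285 -0.12 0 0 1;0.0285 -0.12 0 0 1;0.0285 -0.12 0 0 1;0.0285 -0.12 0 0 1;0.0285 -0.12 0 0 1")

```text
time: 28.95
tool_pos: [514.3, 52.9, 177.2]
tcp_rot: [-180.0, 0.3, 2.5]
ft_force: [0.2, -0.2, -2.9]
finger_gap: 55.3
grip_force: 49.0
```

apply_moves(series="0.0285 -0.12 0 0 1;0 -0.0426 0 0 1;0 0 0 0 1;0 0 0 0 1;0 0 0 0 1")

```text
time: 29.37
tool_pos: [521.5, 99.1, 178.4]
tcp_rot: [180.0, 0.2, 2.5]
ft_force: [0.5, -0.6, -2.8]
finger_gap: 55.7
grip_force: 48.8
```

```bash
python3 go.py 522 100.5 70
```

```text
t 29.37 pos [521.5  99.1 178.4] rot [1.7995e+02 1.6000e-01 2.4800e+00] gap 55.7 grip 48.8 F [ 0.5 -0.6 -2.8]
tool shares [ 0.0018 -0.0045  0.3613] rows 3 per row [ 0.0006 -0.0015  0.1204]
```

apply_moves(series="0.002 -0.0045 0.08 0 1;0 0 0.08 0 1;0 0 0.05 0 1;0 0 0 0 1;0 0 0 0 1")

```text
time: 29.78
tool_pos: [522.0, 100.0, 115.9]
tcp_rot: [180.0, 0.2, 2.4]
ft_force: [-0.4, -0.2, -1.7]
finger_gap: 55.2
grip_force: 48.8
```

apply_moves(series="0 0 0 0 1;0 0 0 0 1;0 0 0 0 1")

```text
time: 30.03
tool_pos: [524.2, 101.3, 118.7]
tcp_rot: [-180.0, -0.2, 2.5]
ft_force: [0.4, -0.3, -2.8]
finger_gap: 55.1
grip_force: 48.8
```

```bash
python3 go.py 522 100.5 60
```

```text
t 30.03 pos [524.2 101.3 118.7] rot [-1.7999e+02 -1.5000e-01  2.4700e+00] gap 55.1 grip 48.8 F [ 0.4 -0.3 -2.8]
tool shares [-0.0074  0.0024  0.1956] rows 2 per row [-0.0037  0.0012  0.0978]
```

apply_moves(series="-0.003 0.001 0.04 0 1;0 0 0.05 0 1;0 0 0.05 0 1;0 0 0.03 0 1;0 0 0.015 0 1")

```text
time: 30.45
tool_pos: [520.9, 101.1, 59.4]
tcp_rot: [180.0, 0.2, 2.5]
ft_force: [-0.4, -0.7, -3.2]
finger_gap: 55.7
grip_force: 48.8
```

apply_moves(series="0 0 0 0 1;0 0 0 0 1;0 0 0 0 1;0 0 0 0 1")

```text
time: 30.78
tool_pos: [523.0, 101.3, 62.5]
tcp_rot: [-180.0, -0.1, 2.5]
ft_force: [0.6, 0.1, -3.0]
finger_gap: 55.3
grip_force: 48.8
```

apply_moves(series="0 0 0.005 0 1;0 0 0 0 1;0 0 0 0 1;0 0 0 0 1")

```text
time: 31.12
tool_pos: [522.2, 101.2, 60.1]
tcp_rot: [-180.0, -0.0, 2.5]
ft_force: [0.0, 0.3, -3.2]
finger_gap: 55.4
grip_force: 48.8
```

apply_moves(series="0 0 0.006 0 1;0 0 0 0 1;0 0 0 0 1;0 0 0 0 1")

```text
time: 31.45
tool_pos: [522.1, 101.2, 58.1]
tcp_rot: [-180.0, 0.0, 2.5]
ft_force: [0.5, 0.1, -1.9]
finger_gap: 55.4
grip_force: 48.8
```

apply_moves(series="0 0 0.004 0 1;0 0 0 0 1;0 0 0 0 1;0 0 0 0 1")

```text
time: 31.78
tool_pos: [522.5, 101.3, 57.4]
tcp_rot: [-180.0, -0.0, 2.5]
ft_force: [-0.8, 0.7, 3.8]
finger_gap: 55.5
grip_force: 49.4
```

apply_moves(series="0 0 0.003 0 1;0 0 0 0 1;0 0 0 0 1;0 0 0 0 1")

```text
time: 32.12
tool_pos: [522.7, 101.3, 57.5]
tcp_rot: [-180.0, -0.1, 2.5]
ft_force: [-6.2, -0.2, 10.8]
finger_gap: 55.1
grip_force: 50.3
```

Contact. Release and lift, then go to the spice jar.

apply_moves(series="0 0 -0.002 0 0.1;0 0 0 0 -0.4;0 0 0 0 -1;0 0 0 0 -1;0 0 -0.04 0 -1")

```text
time: 32.53
tool_pos: [520.1, 100.9, 66.4]
tcp_rot: [180.0, 0.3, 2.5]
ft_force: [-0.5, -0.5, -0.4]
finger_gap: 85.5
grip_force: 0.0
```

apply_moves(series="0 0 -0.12 0 -1;0 0 -0.12 0 -1;0 0 -0.12 0 -1;0 0 0 0 -1;0 0 0 0 -1")

```text
time: 32.95
tool_pos: [524.5, 101.4, 180.9]
tcp_rot: [-180.0, -0.4, 2.5]
ft_force: [-0.3, 0.1, 0.3]
finger_gap: 85.7
grip_force: 0.0
```

```bash
python3 go.py 542 -292 180
```

```text
t 32.95 pos [524.5 101.4 180.9] rot [-179.98   -0.4     2.5 ] gap 85.7 grip 0.0 F [-0.3  0.1  0.3]
tool shares [1.1000e-03 1.3127e+00 3.0000e-03] rows 11 per row [1.000e-04 1.193e-01 3.000e-04]
```

apply_moves(series="0.007 0.09 0 -0.002 -1;0 0.12 0 0 -1;0 0.12 0 0 -1;0 0.12 0 0 -1;0 0.12 0 0 -1")

```text
time: 33.37
tool_pos: [531.2, -70.8, 175.5]
tcp_rot: [-180.0, 0.1, 2.8]
ft_force: [1.1, -0.5, -1.0]
finger_gap: 85.3
grip_force: 0.0
```

apply_moves(series="0 0.12 0 0 -1;0 0.12 0 0 -1;0 0.12 0 0 -1;0 0.12 0 0 -1;0 0.12 0 0 -1")

```text
time: 33.78
tool_pos: [539.8, -250.7, 175.3]
tcp_rot: [-179.9, 0.1, 2.7]
ft_force: [0.5, 0.6, 0.7]
finger_gap: 85.6
grip_force: 0.0
```

apply_moves(series="0 0.12 0 0 -1;0 0.022 0 0 -1;0 0 0 0 -1;0 0 0 0 -1;0 0 0 0 -1")

```text
time: 34.2
tool_pos: [542.6, -290.4, 175.9]
tcp_rot: [-179.9, 0.1, 2.8]
ft_force: [0.7, 0.4, 0.4]
finger_gap: 85.6
grip_force: 0.0
```

```bash
python3 go.py 542 -292 60
```

```text
t 34.2 pos [ 542.6 -290.4  175.9] rot [-1.7992e+02  7.0000e-02  2.7700e+00] gap 85.6 grip 0.0 F [0.7 0.4 0.4]
tool shares [-0.0022  0.0053  0.3863] rows 4 per row [-0.0006  0.0013  0.0966]
```

apply_moves(series="-0.002 0.005 0.11 0 -1;0 0 0.11 0 -1;0 0 0.1 0 -1;0 0 0.05 0 -1;0 0 0.014 0 -1", squeeze=30)

```text
time: 34.62
tool_pos: [540.0, -289.8, 57.1]
tcp_rot: [-179.7, 0.3, 2.8]
ft_force: [0.4, 0.9, -0.0]
finger_gap: 85.6
grip_force: 0.0
```

apply_moves(series="0 0 0 0 -1;0 0 0 0 -1;0 0 0 0 -1;0 0 0 0 -1;0 0 0 0 -1")

```text
time: 35.03
tool_pos: [543.4, -293.9, 63.3]
tcp_rot: [179.9, -0.1, 2.7]
ft_force: [-0.5, 0.1, -0.1]
finger_gap: 85.2
grip_force: 0.0
```

apply_moves(series="0 0 0 0 -0.3;0 0 0 0 0;0 0 0 0 0.3;0 0 0 0 0.5;0 0 0 0 1")

```text
time: 35.45
tool_pos: [542.4, -293.5, 61.6]
tcp_rot: [180.0, -0.0, 2.7]
ft_force: [0.4, -0.0, 0.8]
finger_gap: 45.7
grip_force: 30.4
```

apply_moves(series="0 0 0 0 1;0 0 0 0 1;0 0 0 0 1;0 0 0 0 1")

```text
time: 35.78
tool_pos: [542.4, -293.4, 61.5]
tcp_rot: [180.0, -0.0, 2.7]
ft_force: [-0.6, -0.5, 0.6]
finger_gap: 45.4
grip_force: 30.4
```

apply_moves(series="0 0 -0.015 0 1;0 0 -0.05 0 1;0 0 -0.12 0 1;0 0 -0.12 0 1;0 0 -0.11 0 1")

```text
time: 36.2
tool_pos: [541.9, -293.2, 187.4]
tcp_rot: [-180.0, 0.0, 2.7]
ft_force: [0.7, 0.6, -1.3]
finger_gap: 45.5
grip_force: 30.7
```

apply_moves(series="0 0 0 0 1;0 0 0 0 1;0 0 0 0 1")

```text
time: 36.45
tool_pos: [542.0, -293.2, 185.4]
tcp_rot: [-180.0, 0.0, 2.7]
ft_force: [-0.3, 0.3, -2.2]
finger_gap: 45.3
grip_force: 30.7
```

```bash
python3 go.py 449.8 95.5 180
```

```text
t 36.45 pos [ 542.  -293.2  185.4] rot [-1.7998e+02  3.0000e-02  2.7300e+00] gap 45.3 grip 30.7 F [-0.3  0.3 -2.2]
tool shares [-0.2454 -1.3089  0.0181] rows 11 per row [-0.0223 -0.119   0.0016]
```

apply_moves(series="-0.0225 -0.08 0 0 1;-0.0225 -0.12 0 0 1;-0.0225 -0.12 0 0 1;-0.0225 -0.12 0 0 1;-0.0225 -0.12 0 0 1")

```text
time: 36.87
tool_pos: [498.4, -125.3, 183.1]
tcp_rot: [-179.9, 0.2, 2.7]
ft_force: [0.2, 1.2, -0.7]
finger_gap: 45.8
grip_force: 30.7
```

apply_moves(series="-0.0225 -0.12 0 0 1;-0.0225 -0.12 0 0 1;-0.0225 -0.12 0 0 1;-0.0225 -0.12 0 0 1;-0.0225 -0.12 0 0 1")

```text
time: 37.28
tool_pos: [456.1, 52.5, 183.6]
tcp_rot: [-180.0, 0.2, 2.7]
ft_force: [1.0, -0.3, -1.4]
finger_gap: 45.5
grip_force: 30.7
```

apply_moves(series="-0.0205 -0.12 0 0 1;0 -0.029 0 0 1;0 0 0.1 0 1;0 0 0.08 0 1;0 0 0.03 0 1")

```text
time: 37.7
tool_pos: [446.5, 95.1, 117.7]
tcp_rot: [180.0, 0.5, 2.8]
ft_force: [-1.5, -0.1, -2.3]
finger_gap: 45.3
grip_force: 30.9
```

apply_moves(series="0 0 0 0 1;0 0 0 0 1;0 0 0 0 1;0 0 0 0 1")

```text
time: 38.03
tool_pos: [451.3, 95.1, 124.5]
tcp_rot: [-180.0, -0.1, 2.7]
ft_force: [0.2, -0.6, -0.8]
finger_gap: 45.6
grip_force: 30.9
```

```bash
python3 go.py 449.8 95.5 65; python3 - <<'E'
from bench import snapshot
import cv2
cv2.imwrite("pics/s8.png",snapshot("side")["frame"][60:240,180:380].repeat(3,0).repeat(3,1))
E
```

```text
t 38.03 pos [451.3  95.1 124.5] rot [-1.7999e+02 -1.3000e-01  2.6900e+00] gap 45.6 grip 30.9 F [ 0.2 -0.6 -0.8]
tool shares [-0.0048 -0.0015  0.1985] rows 2 per row [-0.0024 -0.0007  0.0992]
```

View pics/s8.png

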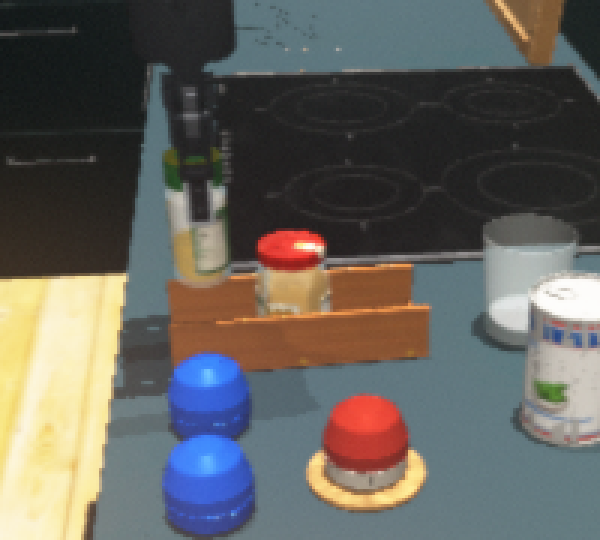

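The spice jar is upright over the rack front at (197,220), with the honey jar back at (290,270) and the timer on the coaster at (366,445). I lower the spice jar.

apply_moves(series="-0.002 -0.001 0.04 0 1;0 0 0.05 0 1;0 0 0.05 0 1;0 0 0.03 0 1;0 0 0.015 0 1")

```text
time: 38.5
tool_pos: [448.4, 95.5, 65.7]
tcp_rot: [180.0, 0.1, 2.7]
ft_force: [-0.2, 0.7, -2.0]
finger_gap: 45.1
grip_force: 30.9
```

apply_moves(series="0 0 0.004 0 1;0 0 0 0 1;0 0 0 0 1;0 0 0 0 1")

```text
time: 38.83
tool_pos: [450.2, 95.7, 67.2]
tcp_rot: [-180.0, -0.1, 2.7]
ft_force: [1.2, 0.3, -1.6]
finger_gap: 45.5
grip_force: 30.9
```

apply_moves(series="0 0 0.005 0 1;0 0 0 0 1;0 0 0 0 1;0 0 0 0 1")

```text
time: 39.17
tool_pos: [449.6, 95.6, 64.9]
tcp_rot: [-180.0, -0.0, 2.7]
ft_force: [0.5, 0.2, -0.8]
finger_gap: 45.7
grip_force: 30.9
```

apply_moves(series="0 0 0.005 0 1;0 0 0 0 1;0 0 0 0 1;0 0 0 0 1")

```text
time: 39.5
tool_pos: [449.4, 95.6, 63.2]
tcp_rot: [180.0, 0.0, 2.7]
ft_force: [-0.2, -0.5, -1.3]
finger_gap: 45.6
grip_force: 30.9
```

apply_moves(series="0 0 0.004 0 1;0 0 0 0 1;0 0 0 0 1;0 0 0 0 1")

```text
time: 39.83
tool_pos: [449.7, 95.8, 62.3]
tcp_rot: [-180.0, -0.0, 2.7]
ft_force: [-0.2, 0.9, 1.4]
finger_gap: 45.5
grip_force: 30.3
```

apply_moves(series="0 0 0.002 0 1;0 0 0 0 1;0 0 0 0 1;0 0 0 0 1")

```text
time: 40.17
tool_pos: [450.1, 95.8, 62.2]
tcp_rot: [-180.0, -0.1, 2.7]
ft_force: [-1.2, 1.6, 6.3]
finger_gap: 45.3
grip_force: 30.1
```

Release, lift and move away to the side so the cameras can see.

apply_moves(series="0 0 0 0 0.2;0 0 0 0 -0.4;0 0 0 0 -1;0 0 0 0 -1;0 0 -0.04 0 -1")

```text
time: 40.58
tool_pos: [447.4, 95.3, 71.1]
tcp_rot: [180.0, 0.3, 2.7]
ft_force: [-0.0, 0.3, -0.4]
finger_gap: 85.3
grip_force: 0.0
```

apply_moves(series="0 0 -0.12 0 -1;0 0 -0.12 0 -1;0 0 -0.12 0 -1;0 0 -0.12 0 -1;0 0.13 0 0 -1")

```text
time: 41.0
tool_pos: [454.8, 61.0, 225.9]
tcp_rot: [-179.9, -0.7, 3.1]
ft_force: [2.2, -0.9, 0.8]
finger_gap: 85.5
grip_force: 0.0
```

apply_moves(series="0 0.13 0 0 -1;0 0.13 0 0 -1;0 0.13 0 0 -1;0 0.13 0 0 -1;0 0.13 0 0 -1")

```text
time: 41.42
tool_pos: [460.2, -140.0, 217.4]
tcp_rot: [180.0, -0.0, 2.7]
ft_force: [0.2, -0.8, 0.2]
finger_gap: 86.1
grip_force: 0.0
```

apply_moves(series="0 0.13 0 0 -1;0 0.13 0 0 -1;0 0.13 0 0 -1;0 0.13 0 0 -1;0 0 0 0 -1")

```text
time: 41.83
tool_pos: [466.8, -300.1, 216.5]
tcp_rot: [179.9, 0.1, 2.5]
ft_force: [1.2, -0.0, 0.4]
finger_gap: 85.8
grip_force: 0.0
```

```bash
python3 - <<'E'
from bench import snapshot
from h import *
t=snapshot("top"); t0=dict(np.load("pics/top0.npz"))
def red(S,roi): return mask(S,(0,140,60),(9,255,255),roi)|mask(S,(172,140,60),(180,255,255),roi)
for S in(t0,t):
    print("honey",disc(S,red(S,(200,196,235,226)),92),"spice",disc(S,mask(S,(24,70,60),(85,255,255),(195,228,228,256)),112))
print("timer",disc(t,red(t,(295,190,345,240)),38))
W=cloud(t); P=W[190:240,295:345].reshape(-1,3)
for lo in(56,59):
    Q=P[(P[:,2]>lo)&(P[:,2]<75)]; print(lo,len(Q),Q.mean(0).round(1))
cv2.imwrite("pics/t9.png",t["frame"][100:320,180:450].repeat(2,0).repeat(2,1))
E
```

```text
honey (array([522.3, 102.2,  60.3]), array([521.5, 101. ])) spice (array([450.4,  95.4,  51.1]), array([449.,  95.]))
honey (array([522. , 101.4,  60. ]), array([520.6,  99.8])) spice (array([448.9,  95.9,  50.5]), array([447.1,  96.2]))
timer (array([ 560.2, -100.5,   60.1]), array([560.6, -99.9]))
56 324 [ 561.4 -100.8   60.3]
59 206 [ 561.1 -100.    61.9]
```

View pics/t9.png

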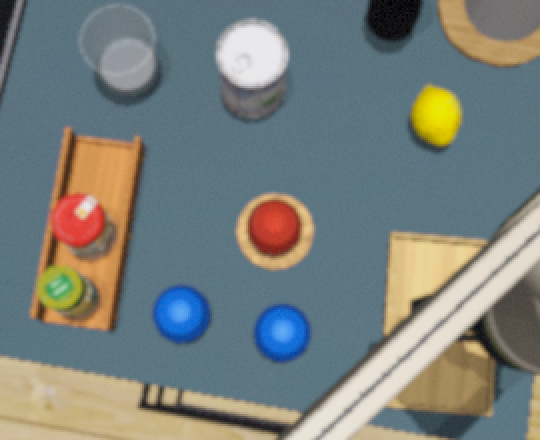

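The picture shows the timer centred on the coaster at (275,227) and both jars back in the rack, at (78,222) and (62,288). Each jar is within about 2 mm of its start, and nothing else has moved. I let the arm settle and hand in.

apply_moves(series="0 0 0 0 -1;0 0 0 0 -1;0 0 0 0 -1;0 0 0 0 -1;0 0 0 0 -1")

```text
time: 42.3
tool_pos: [468.4, -293.0, 217.8]
tcp_rot: [180.0, -0.0, 2.8]
ft_force: [0.9, 0.1, -0.2]
finger_gap: 85.5
grip_force: 0.0
```

```bash
python3 -c "
from bench import hand_in; print(hand_in())"
```

```text
the job is handed in; nothing more can be done
None
```

I handed the job in at 42.3 s: by my last camera check the timer stands about 1 mm off the coaster's centre and both jars are back upright in the rack, each within about 2 mm of where it started (the hand-in returned no verdict).

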